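# Run the spice grinder on its third click

## Task

Grind the spices at the third setting: pick up the closed grinding cup, set it gently into the grinder's round socket with its two lugs down in the two slots until it is fully home, and only then turn the spring-return dial clockwise past its first and second clicks to the third of its four dots (never on to the fourth) and hold it there against its spring. The dial springs back to off when let go, so keep it on the third dot for at least three seconds and finish while you are still holding it there. Leave the spice jar standing where it is.

Things in the scene. Friction and masses are not known exactly. Their poses are not given: they have to be found in the camera images.
- cup: closed grinding cup, loose, 0.14-0.28 kg, 81 mm tall: dark foot 56 mm across (4 mm chamfer), smoked body 64 mm, steel rim 66 mm, cream lid. Origin: centre of its underside, z up. On the foot two lugs at +x and -x, 8 mm wide, out to 33.5 mm from the axis, 4 to 14 mm above the underside. Half a turn gives the same fit. Starts upright on the wooden board (18 mm thick), left or right of the grinder
- cup_grip (a point): centre of the dark grip bar on the cup's lid, on the cup's axis, 69 mm above its underside; axes as the cup's. The bar is 44 mm long (x, in line with the lugs), 12 mm wide (y), and stands on the flat lid (60 mm across), whose face is 11 mm below this point; its top is 12 mm above this point
- grinder: cream motor base of the spice grinder, 130 mm deep (x), 250 mm wide (y), fixed on the board; origin: centre of its underside; x points away from the user, y left. Deck 40 mm above the underside. Dark steel socket collar on the left (+y 72 mm), round cream turret with the dial on the right (-y 70 mm)
- socket (a point): centre of the socket's floor, level with the deck; axes as the grinder's. Collar 60 mm across inside, 74 mm outside, 20 mm tall, with two slots 12 mm wide at +x and -x for the cup's lugs. Fully home, the cup's origin is at this point and its x parallel to this x, either way round (0.07 rad of play). With the lugs not in the slots the cup stands 14 mm or more too high
- dial_grip (a point): point on the dial's fixed vertical axis, half way up its dark grip bar; turns with the dial: x along the bar towards its white pointer, z up. The bar is 46 mm long (x), 12 mm wide (y) and reaches from 12 mm below this point (top of the dial's round skirt, 62 mm across) to 12 mm above it
- dial (a joint): angle of the dial, rad, growing clockwise seen from above. 0 = off (pointer at the red bar, 0.54 rad left of the grinder's x); then a click each 0.36 rad at dots of growing size: 0.36, 0.72, third 1.08, fourth 1.44; end stop 1.58. A spring drives it back to 0 when let go: about 0.1 N m near off, 0.14 to 0.22 round the third dot, with a step of some 0.05 to 0.08 at each click
- spice_jar: jar of spice with a white cap, 47 mm across, 98 mm tall, loose, standing on the board on the other side of the grinder from the cup; origin: centre of its underside. Not to be moved

How it is judged:
On the way, in this order (a step that is already met when the one before it is completed fails the run):
1. the cup stands fully home in the socket, the dial still off (horizontal distance between cup and socket below 0.004 m and z of cup in the frame of socket between -0.004 and 0.004 m and angle between cup's own z axis and vertical below 0.06 rad and value of joint dial below 0.18 rad), for 0.2 s.
2. the dial is held on the third dot for three seconds, the cup home (horizontal distance between cup and socket below 0.004 m and z of cup in the frame of socket between -0.004 and 0.004 m and angle between cup's own z axis and vertical below 0.06 rad and value of joint dial between 0.94 and 1.22 rad), for 2.8 s.
At the end, for the whole second after the job is handed in: the fingers hold the dial, at rest, on the third dot (1.08 rad, within 0.14), having held it there for about three seconds; the cup is home in the socket (within 4 mm sideways and in height, upright within 0.06 rad) and not touched by the fingers (all of step 2 and velocity of joint dial between -0.3 and 0.3 rad/s and contact force between the fingers and dial above 0.5 N and contact force between the fingers and cup below 0.1 N); the arm keeps its last pose, push and grip.
It fails at once if the dial is turned (over 0.25 rad) while the cup is not home (value of joint dial above 0.25 rad and not (horizontal distance between cup and socket below 0.004 m and z of cup in the frame of socket between -0.004 and 0.004 m and angle between cup's own z axis and vertical below 0.06 rad)).
It fails at once if the dial is turned on towards the fourth dot (over 1.32 rad) (value of joint dial above 1.32 rad).
It fails at once if the cup is dropped (falls freely by over about 12 mm) (linear speed of cup above 0.5 m/s and contact force between the fingers and cup below 0.1 N).
It fails at once if the cup is rammed onto the grinder (over 60 N) (contact force between cup and grinder above 60 N).
It fails at once if the spice jar is moved (over 30 mm) or tipped (distance of spice_jar from where it was at the start of the episode above 0.03 m or angle between spice_jar's own z axis and vertical above 0.3 rad).
It also fails if it takes over 58 s, if anything falls off the work surface, if the arm or the gripper's body presses on something with over 40 N, if the wrist force passes 120 N, or if a joint passes its speed limit or range.

## Robot

A 6-joint arm with a two-finger parallel gripper is mounted at the origin on a cart in front of the work surface, level with it; the furniture and walls round the work are solid. World frame = base frame: x ahead of the robot, y to its left, z up, the work surface at z = 0. Lengths are in m, angles in rad, forces in N, time in s.
With the tool pointing down it reaches from about 0.275 to 0.725 m from the base axis. Payload 5.6 kg.
Tool frame: the origin (TCP) lies on the centre line of the jaws, within the pads' length; the fingertips stand 8 mm ahead of it and the grasp point (between the pads) lies 11 mm behind it; z points along the fingers, y is the line along which they close (so a half turn about z gives the same grasp; the last joint's range is limited). The gripper opens to 85 mm and grips with 20 to 120 N. Pads are 22 mm wide; open, the fingers measure 114 mm over their backs; the gripper's body (76 mm by 85 mm) begins 54 mm behind the grasp point. The pads swing forward as they close: fully open they stand 13 mm farther back than shut.
Start: joints at [1.598, 0.255, 0.108, 0, -1.424, -0.285], TCP at [0.14, 0.532, 0.239] pointing down, gripper open.
Joint ranges: [-2.95, 2.95], [-1.21, 1.97], [-1.09, 1.5], [-2.87, 1.71], [-2.94, -0.07], [-3.05, 3.05]. Speed limits (rad/s): [2.57, 2.57, 3.14, 3.14, 3.14, 3.14].

## Interface

Orientations are given as a rotation vector (axis times angle).
In Python, from plant import robot, get_image gives the robot as it stands. The module is installed in compiled form; this text tells all that it offers.
- The arm moves only by the tool send_rows, never from a script. Its argument "motion" is a list of rows, each a list of 3 entries, a list of its own where there are three numbers: the turn, a rotation vector about the tool's x, y, z in degrees, then the shift along the tool's x, y, z in m, then the closure, from -1 (fully open) to 1 (shut). A call has 1 to 20 rows; each row shifts and turns the commanded pose from where the row before left it, along the tool's axes as they then stand; what a row does not reach is not made up. A row lasts 1/12 s, in which the tool goes at most 41.7 mm and 7.16 degrees, less where a joint would pass 70% of its speed; a pose out of reach is approached as far as the arm can. A call is refused whole if a number of a shift passes 0.0417 or a number of a turn 7.16, either way. A call with a gripper value outside its range is refused whole. The fingers move at their own pace and stop on an object; "newtons" is the grip in N (left out, the last holds). Time passes only in rows, so rows that do not move let the fingers close. It gives the time, the measured TCP pose, the force, the opening and the grip force at its end, in the units of the state.
- robot.get_obs(): the state, without advancing time (a new reading comes with each control period).
- get_image(name): name is "side" or "top" or "wrist"; returns a dict with "color" (400x640x3 uint8, red, green, blue), "depth" (400x640 float32, m along the optical axis (not along the pixel's ray), 0 where there is no reading), "intrinsics" (3x3 intrinsics, pixels), "xyz" and "attitude" of the camera in the world. Camera axes: x right, y up, looking along -z (the intrinsics and any distortion apply to the point x, -y, -z); pixel columns grow to the right and rows downward; lengths in m; the calibration is good to about 2 mm. A picture is of the moment at which its call begins.
- robot.job_done(): hands the job in; it is judged then, once.
The state is a dict: "t": time; "joints": joint angles; "qvel": joint speeds; "joint_efforts": joint torques, N m; "tcp_pos": TCP position; "ee_rot": TCP orientation; "ft_force": force on the tool from outside, world axes, zero at the start; "ft_torque": the same for the moment, N m; "gripper_width": opening from 0.0 (shut) to 1.0 (fully open); "grip_force": force on a finger pad.
Only numpy, scipy, OpenCV 4.12 (cv2) and the standard library are available. Lean on these libraries where they do the work, as an engineer would, in place of code of your own. Each camera call takes 0.05 s, during which the arm holds its last target. There are 200 camera calls.

## Working session

There is one attempt and no reset: what is moved stays moved. The work goes in short steps, Python scripts to look and compute and a tool call to move; the robot and the scene stay as the last step left them, time stands still between calls to the robot, and variables do not carry over. Pictures are saved under pics/ and viewed, at most 10 in all, crops included, and the job is handed in when it is done.

Besides the shell and the picture viewer there is one more tool, called after "Call:" by a JSON object that holds its "fn" and its "kwargs", one argument or row to a line. send_rows: Moves the arm, as the interface text tells. Its arguments: {"type":"object","properties":{"motion":{"type":"array","items":{"type":"array"}},"newtons":{"type":"number"}},"required":["motion"]}

```bash
mkdir -p pics; cat > h.py <<'E'
import numpy as np, cv2
from plant import robot, get_image
from scipy.spatial.transform import Rotation as R
def rot(a):
    a=np.array(a,float)
    return a if a.shape==(3,3) else (R.from_rotvec(a).as_matrix() if a.size==3 else None)
def world(im):
    K=im["intrinsics"];d=im["depth"];v,u=np.indices(d.shape)
    c=np.stack([(u-K[0][2])/K[0][0]*d,-(v-K[1][2])/K[1][1]*d,-d],-1)
    return c@rot(im["attitude"]).T+np.array(im["xyz"])
E
python3 - <<'E'
from h import *
o=robot.get_obs();print({k:np.round(v,3) for k,v in o.items()})
ims=[]
for n in("top","side"):
    im=get_image(n);print(n,im["xyz"],im["attitude"],im["intrinsics"]);np.savez(n+".npz",**im)
    cv2.imwrite(f"pics/{n}0.png",im["color"][...,::-1])
E
```

```text
{'t': np.float64(0.0), 'joints': array([ 1.598e+00,  2.560e-01,  1.070e-01, -1.000e-03, -1.424e+00,
       -2.850e-01]), 'qvel': array([-0.001, -0.002,  0.001,  0.001,  0.002, -0.   ]), 'joint_efforts': array([ 0.0000e+00, -3.8663e+01,  2.3793e+01,  5.3650e+00, -6.0000e-03,
       -0.0000e+00]), 'tcp_pos': array([0.14 , 0.531, 0.238]), 'ee_rot': array([ 3.114, -0.404, -0.   ]), 'ft_force': array([0.942, 0.31 , 0.147]), 'ft_torque': array([-0.002, -0.009,  0.04 ]), 'grip_force': np.float64(0.0), 'gripper_width': np.float64(1.006)}
top [ 0.2770464  -0.10505217  1.48547179] [ 0.14467406 -0.14439679 -1.5917869 ] [[505.02804005   0.         322.60372843]
 [  0.         505.02804005 203.66813163]
 [  0.           0.           1.        ]]
side [ 0.45342875 -0.79733734  0.58874046] [ 0.95376816 -0.05807823 -0.11954919] [[390.9963267    0.         323.06468463]
 [  0.         390.9963267  201.24300844]
 [  0.           0.           1.        ]]
```

View pics/top0.png

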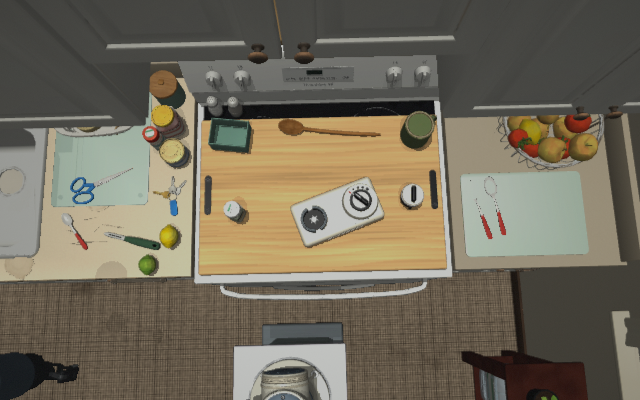

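View pics/side0.png

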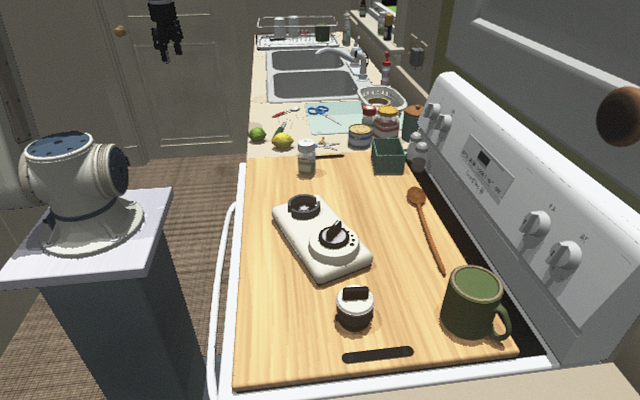

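The top view shows the grinder near (337,211), turned, with the socket at (315,218) and the dial at (362,201). The cup is on the right at (412,195) and the jar on the left at (233,211). The side view agrees: cup (355,305), dial (335,240), collar (303,207).

```bash
cat > m.py <<'E'
from h import *
for n in("top","side"):
    im=dict(np.load(n+".npz"));P=world(im);c=im["color"].astype(int);g=c.sum(2)/3
    print(n)
    X,Y,Z=P[...,0],P[...,1],P[...,2]
    def rep(name,m):
        m=m.astype(np.uint8);k,l,s,ce=cv2.connectedComponentsWithStats(m)
        for i in range(1,k):
            if s[i,4]>12:
                p=P[l==i][:,:2].astype(np.float32)
                r=cv2.minAreaRect(p)
                print(name,ce[i].round(0),s[i,4],"med",np.median(P[l==i],0).round(4),"rect",np.round(r[0],4),np.round(r[1],4),round(r[2],1))
    reg=(X>.3)&(X<.72)&(Y>-.5)&(Y<.35)
    print("board z",np.median(Z[reg&(Z>0)&(Z<.03)]))
    rep("deck/all",reg&(Z>.045)&(Z<.25))
    rep("deck",reg&(Z>.05)&(Z<.066))
    rep("dark",reg&(Z>.045)&(Z<.25)&(g<60))
    rep("top>.085",reg&(Z>.087)&(Z<.25))
E
python3 m.py
```

```text
top
board z 0.017903114880120974
deck/all [418. 140.] 148 med [ 0.715  -0.3853  0.0878] rect [ 0.7153 -0.3872] [0.0092 0.0503] 0.0
deck/all [236. 147.] 83 med [0.7163 0.1387 0.0656] rect [0.716  0.1442] [0.0646 0.007 ] 89.4
deck/all [174. 155.] 259 med [0.6997 0.3239 0.0546] rect [0.6974 0.3218] [0.0452 0.0563] 0.1
deck/all [337. 211.] 3790 med [ 0.5179 -0.1479  0.0598] rect [ 0.5218 -0.149 ] [0.1305 0.2499] 19.9
deck/all [412. 195.] 433 med [ 0.5562 -0.3601  0.0772] rect [ 0.5587 -0.3646] [0.0622 0.0648] 0.8
deck/all [234. 211.] 332 med [0.5196 0.1385 0.1132] rect [0.5237 0.1434] [0.0469 0.0455] 67.1
deck/all [168. 235.] 102 med [0.4637 0.336  0.0492] rect [0.4644 0.3354] [0.0401 0.0264] 1.2
deck [415. 144.] 27 med [ 0.7139 -0.3853  0.0574] rect [ 0.7148 -0.3887] [0.0441 0.0079] 88.7
deck [238. 148.] 29 med [0.7154 0.1341 0.0587] rect [0.716  0.1371] [0.0503 0.0068] 89.2
deck [174. 155.] 230 med [0.6997 0.3241 0.0552] rect [0.6974 0.3227] [0.0452 0.0545] 0.1
deck [329. 214.] 2480 med [ 0.5065 -0.1227  0.0578] rect [ 0.5213 -0.1488] [0.1289 0.2482] 19.8
deck [407. 204.] 20 med [ 0.53
[... 2789 characters left out ...]
2158] [0.0593 0.058 ] 76.4
dark [450. 302.] 383 med [ 0.7161 -0.3963  0.0777] rect [ 0.7168 -0.3889] [0.0063 0.0433] 0.1
dark [355. 293.] 291 med [ 0.5604 -0.368   0.0927] rect [ 0.5607 -0.3653] [0.0114 0.0403] 86.9
dark [354. 318.] 257 med [ 0.5564 -0.3912  0.0555] rect [ 0.5557 -0.3846] [0.0212 0.0584] 71.8
top>.085 [306. 147.] 266 med [0.5272 0.1308 0.1088] rect [0.5278 0.1426] [0.0448 0.0459] 70.2
top>.085 [334. 235.] 495 med [ 0.5487 -0.2214  0.0891] rect [ 0.5476 -0.2167] [0.0572 0.0597] 72.7
top>.085 [453. 291.] 195 med [ 0.7168 -0.3941  0.1025] rect [ 0.717  -0.3899] [0.006  0.0413] 0.0
top>.085 [356. 291.] 225 med [ 0.5618 -0.3671  0.0957] rect [ 0.5624 -0.3647] [0.0122 0.0435] 86.2
```

Call:
{"fn": "send_rows", "kwargs": {
  "motion": [
    [[0,0,0],[0.026,0.028,0],-1],
    [[0,0,0],[0.026,0.028,0],-1],
    [[0,0,0],[0.026,0.028,0],-1],
    [[0,0,0],[0.026,0.028,0],-1],
    [[0,0,0],[0.026,0.028,0],-1],
    [[0,0,0],[0.026,0.028,0],-1],
    [[0,0,0],[0.026,0.028,0],-1],
    [[0,0,0],[0.026,0.028,0],-1],
    [[0,0,0],[0.026,0.028,0],-1],
    [[0,0,0],[0.026,0.028,0],-1],
    [[0,0,0],[0.026,0.028,0],-1],
    [[0,0,0],[0.026,0.028,0],-1],
    [[0,0,0],[0.026,0.028,0],-1],
    [[0,0,0],[0.026,0.028,0],-1],
    [[0,0,0],[0.026,0.028,0],-1],
    [[0,0,0],[0.026,0.028,0],-1],
    [[0,0,0],[0.026,0.028,0],-1],
    [[0,0,0],[0.026,0.028,0],-1],
    [[0,0,0],[0.026,0.028,0],-1],
    [[0,0,0],[0.026,0.028,0],-1]
  ]
}}

```text
t: 1.77
tcp_pos: [0.5005, -0.1442, 0.2388]
ee_rot: [-3.115, 0.404, 0.001]
ft_force: [0.6, 1.9, 0.7]
gripper_width: 1.001
grip_force: 0.0
```

Call:
{"fn": "send_rows", "kwargs": {
  "motion": [
    [[0,0,-7],[0,0,0],-1],
    [[0,0,-7],[0,0,0],-1],
    [[0,0,-7],[0,0,0],-1],
    [[0,0,-7],[0,0,0],-1],
    [[0,0,-6.7],[0,0,0],-1],
    [[0,0,0],[0,0,0],-1]
  ]
}}

```text
t: 2.27
tcp_pos: [0.5, -0.1423, 0.2388]
ee_rot: [-3.093, -0.55, 0.002]
ft_force: [-0.2, -0.4, 0.1]
gripper_width: 1.003
grip_force: 0.0
```

```bash
cat > st.py <<'E'
from h import *
def st():
    o=robot.get_obs();M=R.from_rotvec(o["ee_rot"]).as_matrix()
    print("t",round(float(o["t"]),2),"tcp",np.round(o["tcp_pos"],4),"yaw",round(float(np.degrees(np.arctan2(M[1,0],M[0,0]))),2),"zt",M[:,2].round(3),"F",np.round(o["ft_force"],1),"grip",round(float(o["grip_force"]),1),round(float(o["gripper_width"]),3),"j",np.round(o["joints"],2))
    return o
E
python3 - <<'E'
from st import *
st();im=get_image("wrist");np.savez("w1.npz",**im);cv2.imwrite("pics/w1.png",im["color"][...,::-1]);print(im["xyz"],im["attitude"],im["intrinsics"][0])
E
```

```text
t 2.27 tcp [ 0.5    -0.1423  0.2388] yaw 20.16 zt [-0.001  0.    -1.   ] F [-0.2 -0.4  0.1] grip 0.0 1.003 j [ 0.02  0.2   0.03 -0.   -1.41  1.9 ]
[ 0.56592297 -0.11810096  0.37287021] [-0.24816136  0.17480613 -1.21078571] [339.68927652   0.         317.89405619]
```

View pics/w1.png

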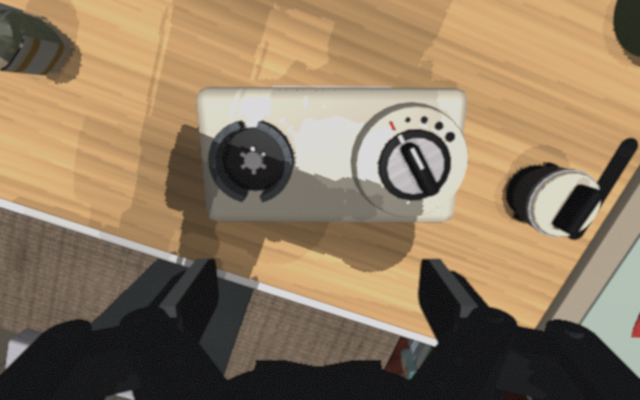

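```bash
cat > g.py <<'E'
from h import *
import sys
im=dict(np.load(sys.argv[1]));P=world(im);g=im["color"].astype(int).sum(2)/3
X,Y,Z=P[...,0],P[...,1],P[...,2]
ok=(im["depth"]>.1)
def rep(name,m):
    m=(m&ok).astype(np.uint8);k,l,s,ce=cv2.connectedComponentsWithStats(m)
    for i in range(1,k):
        if s[i,4]>150:
            q=P[l==i];r=cv2.minAreaRect(q[:,:2].astype(np.float32))
            print(name,ce[i].round(0),s[i,4],"z5,50,95",np.percentile(q[:,2],[5,50,95]).round(4),"rect",np.round(r[0],4),np.round(r[1],4),round(r[2],1),"circ",np.round(cv2.minEnclosingCircle(q[:,:2].astype(np.float32))[0],4))
for a,b in((.01,.03),(.045,.2),(.052,.064),(.071,.082),(.085,.094),(.094,.101),(.101,.12)): rep((a,b),(Z>a)&(Z<b))
E
python3 g.py w1.npz
```

```text
(0.01, 0.03) [328. 133.] 126556 z5,50,95 [0.0163 0.0176 0.019 ] rect [ 0.4764 -0.1471] [0.3722 0.6877] 20.1 circ [ 0.4886 -0.1426]
(0.045, 0.2) [21. 42.] 2775 z5,50,95 [0.0477 0.069  0.0883] rect [0.5285 0.1306] [0.0529 0.026 ] 16.3 circ [0.525  0.1426]
(0.045, 0.2) [331. 153.] 34881 z5,50,95 [0.0543 0.0582 0.0897] rect [ 0.5213 -0.1448] [0.1298 0.2468] 20.1 circ [ 0.523  -0.1459]
(0.045, 0.2) [558. 200.] 4761 z5,50,95 [0.0527 0.076  0.0983] rect [ 0.5593 -0.3603] [0.0649 0.0628] 17.8 circ [ 0.5593 -0.3612]
(0.052, 0.064) [31. 42.] 695 z5,50,95 [0.0527 0.0583 0.0635] rect [0.5283 0.1308] [0.0525 0.024 ] 16.6 circ [0.525  0.1418]
(0.052, 0.064) [303. 151.] 21641 z5,50,95 [0.0544 0.0575 0.0592] rect [ 0.5218 -0.146 ] [0.1251 0.244 ] 19.8 circ [ 0.5217 -0.1465]
(0.052, 0.064) [531. 189.] 510 z5,50,95 [0.0524 0.058  0.0634] rect [ 0.5586 -0.3428] [0.0624 0.0264] 3.1 circ [ 0.5593 -0.3559]
(0.071, 0.082) [14. 43.] 729 z5,50,95 [0.0715 0.0761 0.0813] rect [0.5263 0.1286] [0.0499 0.0223] 9.9 circ [0.5245 0.1391]
(0.071, 0.082) [407. 157.] 5789 z5,50,95 [0.0762 0.0785 0.0797] rect [ 0.5459 -
[... 383 characters left out ...]
0.5601 -0.3546] [0.052 0.065] 85.6 circ [ 0.5597 -0.3613]
(0.085, 0.094) [ 4. 36.] 368 z5,50,95 [0.0854 0.0877 0.0905] rect [0.5265 0.1245] [0.0335 0.0096] 4.7 circ [0.5262 0.1291]
(0.085, 0.094) [412. 163.] 3088 z5,50,95 [0.0874 0.089  0.0905] rect [ 0.546  -0.2116] [0.0602 0.0611] 57.5 circ [ 0.5456 -0.2122]
(0.085, 0.094) [573. 207.] 407 z5,50,95 [0.0855 0.0897 0.0936] rect [ 0.5599 -0.3574] [0.0055 0.0438] 86.3 circ [ 0.5597 -0.3597]
(0.094, 0.101) [583. 211.] 747 z5,50,95 [0.0948 0.0977 0.0993] rect [ 0.5596 -0.3616] [0.0132 0.0439] 85.5 circ [ 0.5595 -0.3623]
(0.101, 0.12) [420. 169.] 945 z5,50,95 [0.1046 0.1118 0.1134] rect [ 0.5461 -0.2118] [0.0451 0.0123] 50.9 circ [ 0.5466 -0.212 ]
```

The wrist view shows the socket at (252,160), the dial bar at (418,168) and the cup at (575,205). Sizes and heights match the description, so I'm moving over the cup.

Call:
{"fn": "send_rows", "kwargs": {
  "motion": [
    [[0,0,0],[-0.0033,0.0378,0],-1],
    [[0,0,0],[-0.0033,0.0378,0],-1],
    [[0,0,0],[-0.0033,0.0378,0],-1],
    [[0,0,0],[-0.0033,0.0378,0],-1],
    [[0,0,0],[-0.0033,0.0378,0],-1],
    [[0,0,0],[-0.0033,0.0378,0],-1],
    [[0,0,6.1],[0,0,0],-1],
    [[0,0,6.1],[0,0,0],-1],
    [[0,0,6.1],[0,0,0],-1],
    [[0,0,6.1],[0,0,0],-1],
    [[0,0,0],[0,0,0.03],-1],
    [[0,0,0],[0,0,0.02],-1],
    [[0,0,0],[0,0,0],-1],
    [[0,0,0],[0,0,0],-1]
  ]
}}

```text
t: 3.48
tcp_pos: [0.5583, -0.362, 0.1883]
ee_rot: [-3.138, 0.126, 0.005]
ft_force: [0.1, -0.1, 0.5]
gripper_width: 1.002
grip_force: 0.0
```

```bash
python3 - <<'E'
from st import *
st();im=get_image("wrist");np.savez("w2.npz",**im)
E
python3 g.py w2.npz
```

```text
t 3.48 tcp [ 0.5583 -0.362   0.1883] yaw -4.61 zt [-0.003  0.001 -1.   ] F [ 0.1 -0.1  0.5] grip 0.0 1.002 j [-0.34  0.51  0.35  0.   -1.42  1.83]
(0.01, 0.03) [247. 147.] 103266 z5,50,95 [0.0164 0.0177 0.0188] rect [ 0.5386 -0.2622] [0.395 0.374] 89.5 circ [ 0.5403 -0.2895]
(0.01, 0.03) [593. 198.] 810 z5,50,95 [0.0102 0.0124 0.014 ] rect [ 0.519  -0.6212] [0.0919 0.0121] 11.9 circ [ 0.5195 -0.6233]
(0.01, 0.03) [540. 216.] 691 z5,50,95 [0.0103 0.0123 0.014 ] rect [ 0.5074 -0.5735] [0.0818 0.0118] 15.9 circ [ 0.5069 -0.572 ]
(0.01, 0.03) [120. 313.] 803 z5,50,95 [0.0168 0.0178 0.0189] rect [ 0.4368 -0.1546] [0.0188 0.0897] 20.0 circ [ 0.4412 -0.153 ]
(0.01, 0.03) [  8. 358.] 284 z5,50,95 [0.0168 0.0179 0.0189] rect [ 0.394  -0.0104] [0.0176 0.0511] 38.0 circ [ 0.3872 -0.0158]
(0.045, 0.2) [102. 236.] 32134 z5,50,95 [0.0528 0.0604 0.1063] rect [ 0.5324 -0.1748] [0.1298 0.3011] 19.8 circ [ 0.5008 -0.1861]
(0.045, 0.2) [318. 193.] 5663 z5,50,95 [0.0712 0.0762 0.0985] rect [ 0.5602 -0.3623] [0.0652 0.0652] 74.4 circ [ 0.5601 -0.3622]
(0.045, 0.2) [423. 278.] 303 z5,50,95 [0.1936 0.1975 
[... 549 characters left out ...]
2137] [0.0984 0.0992] 58.4 circ [ 0.5465 -0.2131]
(0.071, 0.082) [ 18. 293.] 975 z5,50,95 [0.0716 0.0769 0.0785] rect [ 0.4968 -0.1077] [0.0186 0.0599] 84.1 circ [ 0.4975 -0.101 ]
(0.085, 0.094) [125. 228.] 3254 z5,50,95 [0.0871 0.089  0.0909] rect [ 0.5462 -0.2137] [0.06   0.0612] 82.2 circ [ 0.5459 -0.2129]
(0.094, 0.101) [318. 203.] 999 z5,50,95 [0.095  0.098  0.0994] rect [ 0.5606 -0.3622] [0.0119 0.0425] 85.8 circ [ 0.5606 -0.3616]
(0.094, 0.101) [115. 236.] 415 z5,50,95 [0.0945 0.0978 0.1007] rect [ 0.5494 -0.2165] [0.0453 0.0082] 42.4 circ [ 0.5469 -0.2137]
(0.101, 0.12) [102. 245.] 1639 z5,50,95 [0.1024 0.1113 0.1134] rect [ 0.5468 -0.2134] [0.0458 0.0131] 52.3 circ [ 0.5474 -0.2139]
```

Call:
{"fn": "send_rows", "kwargs": {
  "motion": [
    [[0,0,0],[0.002,0,0.02],-1],
    [[0,0,0],[0,0,0.02],-1],
    [[0,0,0],[0,0,0.02],-1],
    [[0,0,0],[0,0,0.02],-1],
    [[0,0,0],[0,0,0.015],-1],
    [[0,0,0],[0,0,0.005],-1],
    [[0,0,0],[0,0,0],-1],
    [[0,0,0],[0,0,0],1],
    [[0,0,0],[0,0,0],1],
    [[0,0,0],[0,0,0],1],
    [[0,0,0],[0,0,0],1],
    [[0,0,0],[0,0,0],1],
    [[0,0,0],[0,0,0],1],
    [[0,0,0],[0,0,0],1],
    [[0,0,0],[0,0,0],1],
    [[0,0,0],[0,0,0],1],
    [[0,0,0],[0,0,0],1]
  ],
  "newtons": 60
}}

```text
t: 4.95
tcp_pos: [0.5613, -0.3625, 0.0898]
ee_rot: [3.139, -0.122, 0.001]
ft_force: [0.3, 0.2, 3.9]
gripper_width: 0.125
grip_force: 61.7
```

```bash
python3 -c "
from st import *
st()"
```

```text
t 4.95 tcp [ 0.5613 -0.3625  0.0898] yaw -4.46 zt [ 0.001 -0.001 -1.   ] F [0.3 0.2 3.9] grip 61.7 0.125 j [-0.34  0.56  0.19  0.   -1.2   1.83]
```

Call:
{"fn": "send_rows", "kwargs": {
  "motion": [
    [[0,0,0],[0,0,-0.01],1],
    [[0,0,0],[0,0,-0.02],1],
    [[0,0,0],[0,0,-0.03],1],
    [[0,0,0],[0,0,-0.03],1],
    [[0,0,0],[0,0,-0.02],1],
    [[0,0,0],[0,0,-0.01],1],
    [[0,0,0],[-0.007,-0.0231,0],1],
    [[0,0,0],[-0.007,-0.0231,0],1],
    [[0,0,0],[-0.007,-0.0231,0],1],
    [[0,0,0],[-0.007,-0.0231,0],1],
    [[0,0,0],[-0.007,-0.0231,0],1],
    [[0,0,0],[-0.007,-0.0231,0],1],
    [[0,0,0],[-0.007,-0.0231,0],1],
    [[0,0,0],[-0.007,-0.0231,0],1],
    [[0,0,0],[-0.007,-0.0231,0],1],
    [[0,0,0],[-0.007,-0.0231,0],1],
    [[0,0,0],[-0.007,-0.0231,0],1],
    [[0,0,0],[-0.007,-0.0231,0],1]
  ]
}}

```text
t: 6.45
tcp_pos: [0.4975, -0.0783, 0.2081]
ee_rot: [-3.139, 0.123, 0.004]
ft_force: [0.6, -0.4, -1.7]
gripper_width: 0.121
grip_force: 61.1
```

Call:
{"fn": "send_rows", "kwargs": {
  "motion": [
    [[0,0,-4.1],[0,0,0],1],
    [[0,0,-4.1],[0,0,0],1],
    [[0,0,-4.1],[0,0,0],1],
    [[0,0,-4.1],[0,0,0],1],
    [[0,0,-4.1],[0,0,0],1],
    [[0,0,-3.9],[0,0,0],1],
    [[0,0,0],[0,0,0],1],
    [[0,0,0],[0,0,0],1],
    [[0,0,0],[0,0,0],1]
  ]
}}

```text
t: 7.2
tcp_pos: [0.4984, -0.0794, 0.2087]
ee_rot: [-3.094, -0.54, 0.002]
ft_force: [-0.4, -0.5, -1.3]
gripper_width: 0.126
grip_force: 61.0
```

```bash
python3 - <<'E'
from st import *
st();
for n in("wrist","side","top"):
    im=get_image(n);np.savez(n+"3.npz",**im);c=im["color"][...,::-1]
    if n=="wrist": cv2.imwrite("pics/w3.png",c)
    if n=="side": cv2.imwrite("pics/s3.png",cv2.resize(c[80:280,200:440],None,fx=3,fy=3))
E
python3 g.py wrist3.npz; echo; python3 g.py side3.npz|grep -v "0.01,"; echo; python3 g.py top3.npz |grep -v "0.01,"
```

```text
t 7.2 tcp [ 0.4984 -0.0794  0.2087] yaw 19.81 zt [-0.001  0.    -1.   ] F [-0.4 -0.5 -1.3] grip 61.0 0.126 j [ 0.15  0.18 -0.07 -0.   -1.33  1.76]
(0.01, 0.03) [344. 140.] 134047 z5,50,95 [0.0164 0.0176 0.0189] rect [ 0.5409 -0.1145] [0.3712 0.6827] 3.1 circ [ 0.4635 -0.1159]
(0.045, 0.2) [45. 59.] 6762 z5,50,95 [0.0518 0.0907 0.1163] rect [0.5278 0.1357] [0.0542 0.0347] 16.8 circ [0.525  0.1454]
(0.045, 0.2) [401. 181.] 40840 z5,50,95 [0.0542 0.0713 0.1951] rect [ 0.523  -0.1442] [0.1262 0.2468] 19.8 circ [ 0.5223 -0.145 ]
(0.052, 0.064) [81. 65.] 679 z5,50,95 [0.0526 0.0581 0.0634] rect [0.5284 0.1308] [0.0528 0.0249] 16.0 circ [0.5249 0.1428]
(0.052, 0.064) [383. 163.] 18580 z5,50,95 [0.0543 0.0574 0.0589] rect [ 0.5224 -0.1458] [0.1239 0.2443] 19.8 circ [ 0.5224 -0.1462]
(0.071, 0.082) [64. 63.] 807 z5,50,95 [0.0718 0.0763 0.0814] rect [0.5287 0.1317] [0.0527 0.0259] 16.2 circ [0.5254 0.1432]
(0.071, 0.082) [485. 185.] 6624 z5,50,95 [0.0746 0.0784 0.0796] rect [ 0.546  -0.2107] [0.0987 0.0988] 28.7 circ [ 0.5458 -0.2114]
(0.071, 0.082) [286. 171.] 543 z5,50,95 [0.0759 0.0774 0.07
[... 7304 characters left out ...]
1139] rect [0.9029 0.3479] [0.0818 0.0766] 1.4 circ [0.9021 0.3519]
(0.101, 0.12) [318.  85.] 629 z5,50,95 [0.1023 0.1109 0.1191] rect [ 0.882  -0.1053] [0.0147 0.4337] 0.1 circ [ 0.8837 -0.1053]
(0.101, 0.12) [162. 115.] 405 z5,50,95 [0.1035 0.1091 0.1144] rect [0.8027 0.3464] [0.0642 0.0642] 78.1 circ [0.802  0.3477]
(0.101, 0.12) [419. 125.] 683 z5,50,95 [0.1049 0.1114 0.117 ] rect [ 0.754 -0.389] [0.0833 0.0842] 6.5 circ [ 0.7556 -0.3884]
(0.101, 0.12) [633. 164.] 790 z5,50,95 [0.1013 0.1042 0.1166] rect [ 0.5873 -0.9828] [0.0308 0.3783] 89.9 circ [ 0.5872 -0.9814]
(0.101, 0.12) [149. 133.] 172 z5,50,95 [0.1021 0.1059 0.1109] rect [0.7527 0.3819] [0.0439 0.0425] 35.0 circ [0.7524 0.3808]
```

View pics/w3.png

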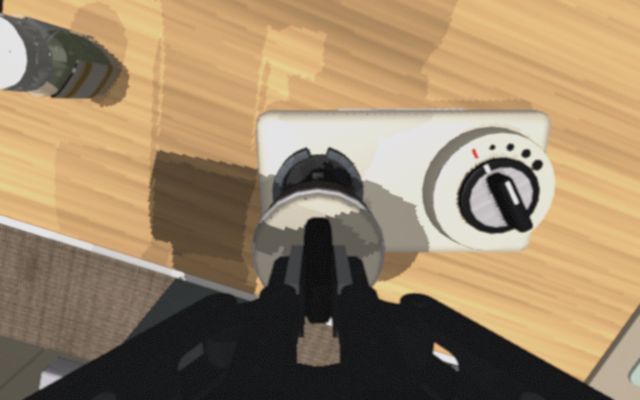

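View pics/s3.png

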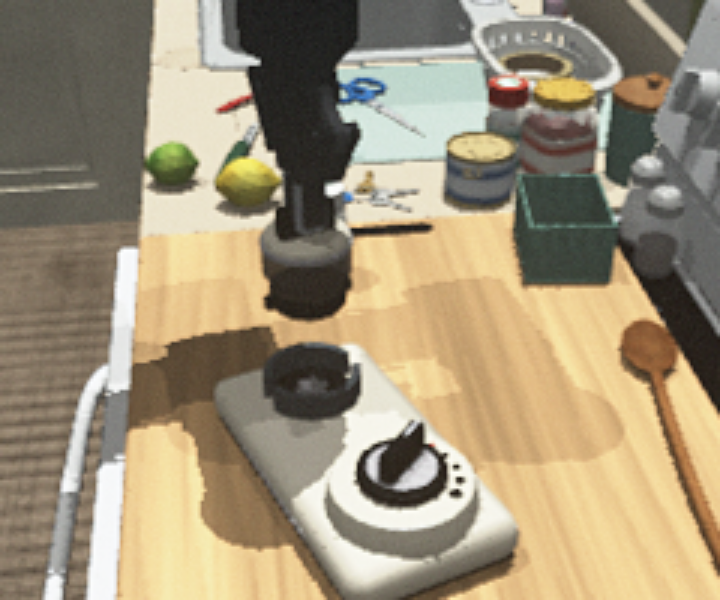

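```bash
cat > f.py <<'E'
from h import *
from scipy.optimize import least_squares
import sys
def fit(q,r0,c0,a0=None):
    # outermost point per 6 deg sector, then fixed-radius circle
    c=np.array(c0)
    for _ in range(6):
        d=q-c;a=np.degrees(np.arctan2(d[:,1],d[:,0]));rr=np.hypot(*d.T);pts=[]
        for s in range(-180,180,5):
            if a0 and not(a0[0]<=s<a0[1]):continue
            m=(a>=s)&(a<s+5)&(rr<r0+.006)
            if m.sum()>2 and rr[m].max()>r0-.006: pts.append(q[m][rr[m].argmax()])
        pts=np.array(pts)
        s=least_squares(lambda p:np.hypot(*(pts-p).T)-r0,c,loss="soft_l1",f_scale=.001);c=s.x
    return c.round(4),len(pts),np.round(np.std(s.fun),5)
for f in("w1.npz","wrist3.npz"):
    im=dict(np.load(f));P=world(im);Z=P[...,2];q=lambda a,b,c,r:P[(Z>a)&(Z<b)&(np.hypot(P[...,0]-c[0],P[...,1]-c[1])<r)][:,:2]
    c=(.498,-.08)
    print(f,"collar",fit(q(.074,.081,c,.05),.037,c))
    if f[1]=="r":
        for lo,hi in((.186,.192),(.188,.194),(.19,.2)):
            for r in(.030,.033): print("cup",lo,r,fit(q(lo,hi,c,.045),r,c,(-50,90)))
        m=(np.hypot(P[...,0]-.499,P[...,1]+.08)<.045)&(Z>.1); print(np.histogram(Z[m],np.arange(.12,.24,.004)))
E
python3 f.py
```

```text
w1.npz collar (array([ 0.4976, -0.0789]), 64, np.float64(0.00028))
wrist3.npz collar (array([ 0.4974, -0.0788]), 36, np.float64(0.00018))
cup 0.186 0.03 (array([ 0.5005, -0.0782]), 28, np.float64(0.00058))
cup 0.186 0.033 (array([ 0.4972, -0.0795]), 28, np.float64(0.00016))
cup 0.188 0.03 (array([ 0.5005, -0.0782]), 28, np.float64(0.00058))
cup 0.188 0.033 (array([ 0.4972, -0.0795]), 28, np.float64(0.00016))
cup 0.19 0.03 (array([ 0.5003, -0.0783]), 28, np.float64(0.00058))
cup 0.19 0.033 (array([ 0.4969, -0.0796]), 28, np.float64(0.0002))
(array([   0,    0,    0,    0,    1,   55,   44,  134,    1,    0,    0,
         62,  154,  147,  136,   67,   72, 1097, 5487,  235,   85,  197,
        303,  690, 2313,  328,  399,  331,  272]), array([0.12 , 0.124, 0.128, 0.132, 0.136, 0.14 , 0.144, 0.148, 0.152,
       0.156, 0.16 , 0.164, 0.168, 0.172, 0.176, 0.18 , 0.184, 0.188,
       0.192, 0.196, 0.2  , 0.204, 0.208, 0.212, 0.216, 0.22 , 0.224,
       0.228, 0.232, 0.236]))
```

Call:
{"fn": "send_rows", "kwargs": {
  "motion": [
    [[0,0,0],[0.0005,-0.0005,0.012],1],
    [[0,0,0],[0,0,0.016],1],
    [[0,0,0],[0,0,0.014],1],
    [[0,0,0],[0,0,0.008],1],
    [[0,0,0],[0,0,0.004],1],
    [[0,0,0],[0,0,0.003],1],
    [[0,0,0],[0,0,0.003],1],
    [[0,0,0],[0,0,0.002],1],
    [[0,0,0],[0,0,0.002],1],
    [[0,0,0],[0,0,0],1],
    [[0,0,0],[0,0,0],1]
  ]
}}

```text
t: 8.27
tcp_pos: [0.4992, -0.0788, 0.1455]
ee_rot: [3.094, 0.544, 0.001]
ft_force: [-0.1, -0.5, -1.4]
gripper_width: 0.128
grip_force: 61.0
```

Call:
{"fn": "send_rows", "kwargs": {
  "motion": [
    [[0,0,0],[0,0,0.002],1],
    [[0,0,0],[0,0,0.002],1],
    [[0,0,0],[0,0,0.002],1],
    [[0,0,0],[0,0,0.002],1],
    [[0,0,0],[0,0,0.001],1],
    [[0,0,0],[0,0,0],1],
    [[0,0,0],[0,0,0],1]
  ]
}}

```text
t: 8.85
tcp_pos: [0.499, -0.0789, 0.1362]
ee_rot: [3.094, 0.544, -0.0]
ft_force: [0.1, -0.2, -2.0]
gripper_width: 0.12
grip_force: 61.0
```

Going in freely. About 6 mm remain.

Call:
{"fn": "send_rows", "kwargs": {
  "motion": [
    [[0,0,0],[0,0,0.0015],1],
    [[0,0,0],[0,0,0.0015],1],
    [[0,0,0],[0,0,0.001],1],
    [[0,0,0],[0,0,0.001],1],
    [[0,0,0],[0,0,0.0007],1],
    [[0,0,0],[0,0,0],1],
    [[0,0,0],[0,0,0],1]
  ]
}}

```text
t: 9.43
tcp_pos: [0.4991, -0.0788, 0.1306]
ee_rot: [3.094, 0.544, -0.0]
ft_force: [-0.2, -0.1, -1.9]
gripper_width: 0.121
grip_force: 61.0
```

Call:
{"fn": "send_rows", "kwargs": {
  "motion": [
    [[0,0,0],[0,0,0.0005],1],
    [[0,0,0],[0,0,0.0005],1],
    [[0,0,0],[0,0,0.0005],1],
    [[0,0,0],[0,0,0],1],
    [[0,0,0],[0,0,0],1]
  ]
}}

```text
t: 9.85
tcp_pos: [0.4993, -0.0789, 0.1299]
ee_rot: [3.094, 0.544, 0.001]
ft_force: [-2.7, 1.4, 5.2]
gripper_width: 0.122
grip_force: 61.9
```

The cup touched the floor at the predicted height. Releasing and backing off.

Call:
{"fn": "send_rows", "kwargs": {
  "motion": [
    [[0,0,0],[0,0,0],-1],
    [[0,0,0],[0,0,0],-1],
    [[0,0,0],[0,0,0],-1],
    [[0,0,0],[0,0,0],-1],
    [[0,0,0],[0,0,0],-1],
    [[0,0,0],[0,0,0],-1],
    [[0,0,0],[0,0,0],-1],
    [[0,0,0],[0,0,-0.01],-1],
    [[0,0,0],[0,0,-0.02],-1],
    [[0,0,0],[0,0,-0.03],-1],
    [[0,0,0],[0,0,-0.03],-1],
    [[0,0,0],[0,0,-0.01],-1],
    [[0,0,0],[0,0,0],-1],
    [[0,0,0],[0,0,0],-1]
  ]
}}

```text
t: 11.02
tcp_pos: [0.4993, -0.0787, 0.2298]
ee_rot: [-3.094, -0.543, -0.003]
ft_force: [0.3, 0.2, -1.7]
gripper_width: 0.999
grip_force: 0.0
```

```bash
python3 - <<'E'
from st import *
st();im=get_image("wrist");np.savez("w4.npz",**im);cv2.imwrite("pics/w4.png",im["color"][...,::-1])
P=world(im);Z=P[...,2]
from f import fit
q=lambda a,b,c,r:P[(Z>a)&(Z<b)&(np.hypot(P[...,0]-c[0],P[...,1]-c[1])<r)][:,:2]
c=(.4976,-.079)
print("collar",fit(q(.074,.081,c,.05),.037,c),"cup",fit(q(.108,.12,c,.045),.033,c))
m=np.hypot(P[...,0]-c[0],P[...,1]-c[1])<.04
h,e=np.histogram(Z[m],np.arange(.07,.15,.002));print([(round(e[i],3),int(h[i])) for i in range(len(h)) if h[i]>150])
z=Z[m&(Z>.13)&(Z<.15)];print("bar top",np.median(z))
E
python3 g.py w4.npz|grep "0.101, 0.12"
```

```text
t 11.02 tcp [ 0.4993 -0.0787  0.2298] yaw 19.92 zt [ 0.002  0.001 -1.   ] F [ 0.3  0.2 -1.7] grip 0.0 0.999 j [ 0.15  0.17 -0.03 -0.   -1.37  1.76]
w1.npz collar (array([ 0.4976, -0.0789]), 64, np.float64(0.00028))
wrist3.npz collar (array([ 0.4974, -0.0788]), 36, np.float64(0.00018))
cup 0.186 0.03 (array([ 0.5005, -0.0782]), 28, np.float64(0.00058))
cup 0.186 0.033 (array([ 0.4972, -0.0795]), 28, np.float64(0.00016))
cup 0.188 0.03 (array([ 0.5005, -0.0782]), 28, np.float64(0.00058))
cup 0.188 0.033 (array([ 0.4972, -0.0795]), 28, np.float64(0.00016))
cup 0.19 0.03 (array([ 0.5003, -0.0783]), 28, np.float64(0.00058))
cup 0.19 0.033 (array([ 0.4969, -0.0796]), 28, np.float64(0.0002))
(array([   0,    0,    0,    0,    1,   55,   44,  134,    1,    0,    0,
         62,  154,  147,  136,   67,   72, 1097, 5487,  235,   85,  197,
        303,  690, 2313,  328,  399,  331,  272]), array([0.12 , 0.124, 0.128, 0.132, 0.136, 0.14 , 0.144, 0.148, 0.152,
       0.156, 0.16 , 0.164, 0.168, 0.172, 0.176, 0.18 , 0.184, 0.188,
       0.192, 0.196, 0.2  , 0.204, 0.208, 0.212, 0.216, 0.22 , 0.224,
       0.228, 0.232, 0.236]))
collar (array([ 0.4974, -0.0787]), 32, np.float64(0.00013)) cup (array([ 0.4983, -0.0787]), 72, np.float64(0.00023))
[(np.float64(0.076), 431), (np.float64(0.078), 154), (np.float64(0.11), 346), (np.float64(0.112), 240), (np.float64(0.114), 1708), (np.float64(0.116), 2060), (np.float64(0.136), 385), (np.float64(0.138), 479)]
bar top 0.13794783651205042
(0.101, 0.12) [31. 58.] 4151 z5,50,95 [0.1035 0.1155 0.117 ] rect [0.5252 0.141 ] [0.0467 0.0376] 5.2 circ [0.5251 0.1456]
(0.101, 0.12) [318. 196.] 4399 z5,50,95 [0.1114 0.1159 0.1172] rect [ 0.4985 -0.0788] [0.0651 0.0651] 62.9 circ [ 0.4981 -0.0787]
(0.101, 0.12) [497. 198.] 1050 z5,50,95 [0.103  0.1116 0.1134] rect [ 0.546  -0.2116] [0.0455 0.0126] 50.5 circ [ 0.5459 -0.2116]
```

View pics/w4.png

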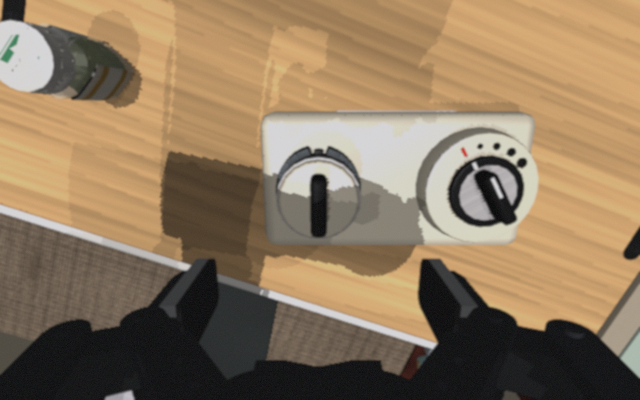

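The cup is home: centred within 1 mm, and its bar top at 0.138 m is as expected. Moving to the dial.

Call:
{"fn": "send_rows", "kwargs": {
  "motion": [
    [[0,0,0],[-0.0003,0.0235,0],-1],
    [[0,0,0],[-0.0003,0.0235,0],-1],
    [[0,0,0],[-0.0003,0.0235,0],-1],
    [[0,0,0],[-0.0003,0.0235,0],-1],
    [[0,0,0],[-0.0003,0.0236,0],-1],
    [[0,0,0],[-0.0001,0.0236,0],-1],
    [[0,0,-5.1],[0,0,0],-1],
    [[0,0,-5.1],[0,0,0],-1],
    [[0,0,-5.2],[0,0,0],-1],
    [[0,0,-5.2],[0,0,0],-1],
    [[0,0,-5.2],[0,0,0],-1],
    [[0,0,-5.1],[0,0,0],-1],
    [[0,0,0],[0,0,0.03],-1],
    [[0,0,0],[0,0,0.03],-1],
    [[0,0,0],[0,0,0.02],-1],
    [[0,0,0],[0,0,0],-1],
    [[0,0,0],[0,0,0],-1]
  ]
}}

```text
t: 12.48
tcp_pos: [0.5446, -0.2121, 0.1476]
ee_rot: [-2.836, -1.348, 0.006]
ft_force: [0.1, -0.2, 0.7]
gripper_width: 1.001
grip_force: 0.0
```

```bash
python3 - <<'E'
from st import *
st();im=get_image("wrist");np.savez("w5.npz",**im)
E
python3 g.py w5.npz|egrep "0.101, 0.12|0.085"
```

```text
t 12.48 tcp [ 0.5446 -0.2121  0.1476] yaw 50.84 zt [-0.004  0.    -1.   ] F [ 0.1 -0.2  0.7] grip 0.0 1.001 j [-0.1   0.37  0.03  0.   -1.24  2.56]
(0.085, 0.094) [147.  94.] 616 z5,50,95 [0.0869 0.0907 0.0936] rect [ 0.5157 -0.0937] [0.0582 0.0201] 50.4 circ [ 0.508  -0.0873]
(0.085, 0.094) [321. 218.] 5913 z5,50,95 [0.0876 0.0891 0.0904] rect [ 0.546  -0.2121] [0.0608 0.0608] 5.8 circ [ 0.546  -0.2123]
(0.101, 0.12) [86. 92.] 10943 z5,50,95 [0.1087 0.1159 0.1173] rect [ 0.4998 -0.0807] [0.0655 0.0626] 36.4 circ [ 0.4989 -0.0785]
(0.101, 0.12) [322. 233.] 1738 z5,50,95 [0.1085 0.112  0.1134] rect [ 0.5461 -0.2119] [0.0456 0.0118] 51.2 circ [ 0.5454 -0.2113]
```

Call:
{"fn": "send_rows", "kwargs": {
  "motion": [
    [[0,0,0],[0.0009,0.0011,0.012],-1],
    [[0,0,0],[0,0,0.014],-1],
    [[0,0,0],[0,0,0.012],-1],
    [[0,0,0],[0,0,0.006],-1],
    [[0,0,0],[0,0,0],-1],
    [[0,0,0],[0,0,0],1],
    [[0,0,0],[0,0,0],1],
    [[0,0,0],[0,0,0],1],
    [[0,0,0],[0,0,0],1],
    [[0,0,0],[0,0,0],1],
    [[0,0,0],[0,0,0],1],
    [[0,0,0],[0,0,0],1],
    [[0,0,0],[0,0,0],1],
    [[0,0,0],[0,0,0],1],
    [[0,0,0],[0,0,0],1]
  ],
  "newtons": 80
}}

```text
t: 13.78
tcp_pos: [0.5473, -0.2122, 0.1056]
ee_rot: [2.837, 1.348, 0.001]
ft_force: [-1.5, 0.7, 4.5]
gripper_width: 0.114
grip_force: 81.3
```

```bash
python3 -c "
from st import *
st()"
```

```text
t 13.78 tcp [ 0.5473 -0.2122  0.1056] yaw 50.84 zt [ 0.001 -0.    -1.   ] F [-1.5  0.7  4.5] grip 81.3 0.114 j [-0.1   0.4  -0.03  0.   -1.14  2.56]
```

Call:
{"fn": "send_rows", "kwargs": {
  "motion": [
    [[0,0,3],[0,0,0],1],
    [[0,0,4],[0,0,0],1],
    [[0,0,5],[0,0,0],1],
    [[0,0,5],[0,0,0],1],
    [[0,0,5],[0,0,0],1],
    [[0,0,5],[0,0,0],1],
    [[0,0,5],[0,0,0],1],
    [[0,0,5],[0,0,0],1],
    [[0,0,4],[0,0,0],1],
    [[0,0,3],[0,0,0],1],
    [[0,0,2],[0,0,0],1],
    [[0,0,0],[0,0,0],1],
    [[0,0,0],[0,0,0],1]
  ]
}}

```text
t: 14.87
tcp_pos: [0.5475, -0.2123, 0.1056]
ee_rot: [3.138, 0.135, 0.001]
ft_force: [-1.4, 0.1, 5.8]
gripper_width: 0.115
grip_force: 81.6
```

```bash
python3 - <<'E'
from st import *
o=st();print(o["ft_torque"])
im=get_image("side");np.savez("s5.npz",**im);cv2.imwrite("pics/s5.png",cv2.resize(im["color"][150:300,230:430,::-1],None,fx=4,fy=4,interpolation=2))
im=get_image("top");cv2.imwrite("pics/t5.png",cv2.resize(im["color"][160:260,270:430,::-1],None,fx=5,fy=5,interpolation=2))
im=get_image("wrist");np.savez("w6.npz",**im);cv2.imwrite("pics/w6.png",im["color"][...,::-1])
E
```

```text
t 14.87 tcp [ 0.5475 -0.2123  0.1056] yaw 4.94 zt [ 0.001 -0.001 -1.   ] F [-1.4  0.1  5.8] grip 81.6 0.115 j [-0.1   0.4  -0.03  0.   -1.14  1.76]
[0.14144194 0.35608198 0.47372987]
```

View pics/w6.png

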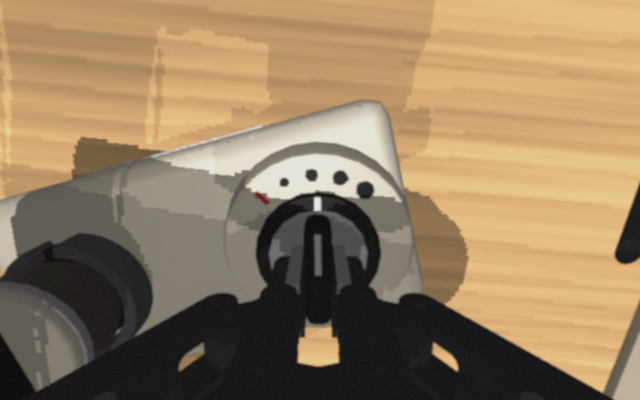

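The wrist view shows the pointer (317,203) just past the second dot (312,175), so the dial follows the tool. The third dot is at (341,178), 16° further on.

Call:
{"fn": "send_rows", "kwargs": {
  "motion": [
    [[0,0,3],[0,0,0],1],
    [[0,0,4],[0,0,0],1],
    [[0,0,4],[0,0,0],1],
    [[0,0,3],[0,0,0],1],
    [[0,0,2],[0,0,0],1],
    [[0,0,0],[0,0,0],1],
    [[0,0,0],[0,0,0],1],
    [[0,0,0],[0,0,0],1]
  ]
}}

```text
t: 15.68
tcp_pos: [0.5474, -0.2124, 0.1056]
ee_rot: [3.126, -0.303, 0.001]
ft_force: [-0.5, -0.5, 5.0]
gripper_width: 0.118
grip_force: 81.5
```

```bash
python3 - <<'E'
from st import *
o=st();print(o["ft_torque"])
im=get_image("wrist");np.savez("w7.npz",**im);cv2.imwrite("pics/w7.png",im["color"][...,::-1])
# pointer angle: white pointer on skirt vs dial axis
P=world(im);Z=P[...,2];c=im["color"].astype(int).min(2);c0=np.array([.5463,-.2122])
r=np.hypot(P[...,0]-c0[0],P[...,1]-c0[1])
m=(Z>.0855)&(Z<.094)&(r<.032)&(r>.023)&(c>150);q=P[m][:,:2].mean(0)-c0
print(m.sum(),"pointer deg",np.degrees(np.arctan2(q[1],q[0])),"dial rad",np.radians(19.9+30.94-np.degrees(np.arctan2(q[1],q[0]))))
E
```

```text
t 15.68 tcp [ 0.5474 -0.2124  0.1056] yaw -11.09 zt [ 0.001 -0.001 -1.   ] F [-0.5 -0.5  5. ] grip 81.5 0.118 j [-0.1   0.4  -0.03  0.   -1.14  1.48]
[0.04163243 0.37161253 0.160188  ]
47 pointer deg -11.37792599335649 dial rad 1.0859076623462345
```

View pics/w7.png

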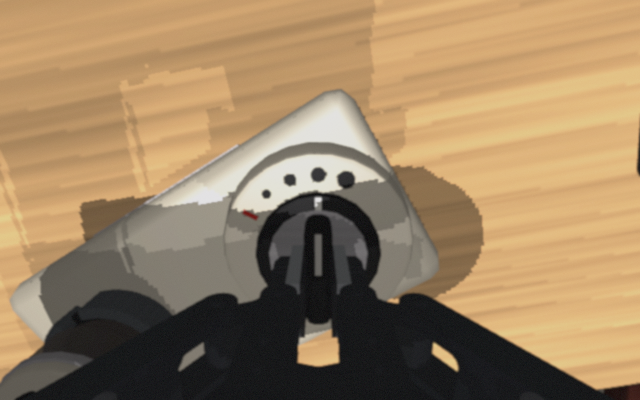

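The pointer (318,203) is on the third dot (318,175), and the dial measures 1.086 rad. Holding 3.5 s.

Call:
{"fn": "send_rows", "kwargs": {
  "motion": [
    [[0,0,0],[0,0,0],1],
    [[0,0,0],[0,0,0],1],
    [[0,0,0],[0,0,0],1],
    [[0,0,0],[0,0,0],1],
    [[0,0,0],[0,0,0],1],
    [[0,0,0],[0,0,0],1],
    [[0,0,0],[0,0,0],1],
    [[0,0,0],[0,0,0],1],
    [[0,0,0],[0,0,0],1],
    [[0,0,0],[0,0,0],1],
    [[0,0,0],[0,0,0],1],
    [[0,0,0],[0,0,0],1],
    [[0,0,0],[0,0,0],1],
    [[0,0,0],[0,0,0],1],
    [[0,0,0],[0,0,0],1],
    [[0,0,0],[0,0,0],1],
    [[0,0,0],[0,0,0],1],
    [[0,0,0],[0,0,0],1],
    [[0,0,0],[0,0,0],1],
    [[0,0,0],[0,0,0],1]
  ]
}}

```text
t: 17.4
tcp_pos: [0.5474, -0.2124, 0.1056]
ee_rot: [3.126, -0.303, 0.001]
ft_force: [-0.9, 0.1, 5.5]
gripper_width: 0.118
grip_force: 81.5
```

Call:
{"fn": "send_rows", "kwargs": {
  "motion": [
    [[0,0,0],[0,0,0],1],
    [[0,0,0],[0,0,0],1],
    [[0,0,0],[0,0,0],1],
    [[0,0,0],[0,0,0],1],
    [[0,0,0],[0,0,0],1],
    [[0,0,0],[0,0,0],1],
    [[0,0,0],[0,0,0],1],
    [[0,0,0],[0,0,0],1],
    [[0,0,0],[0,0,0],1],
    [[0,0,0],[0,0,0],1],
    [[0,0,0],[0,0,0],1],
    [[0,0,0],[0,0,0],1],
    [[0,0,0],[0,0,0],1],
    [[0,0,0],[0,0,0],1],
    [[0,0,0],[0,0,0],1],
    [[0,0,0],[0,0,0],1],
    [[0,0,0],[0,0,0],1],
    [[0,0,0],[0,0,0],1],
    [[0,0,0],[0,0,0],1],
    [[0,0,0],[0,0,0],1]
  ]
}}

```text
t: 19.07
tcp_pos: [0.5474, -0.2124, 0.1056]
ee_rot: [3.126, -0.303, 0.001]
ft_force: [-0.8, -0.6, 4.6]
gripper_width: 0.116
grip_force: 81.5
```

```bash
python3 - <<'E'
from st import *
o=st()
M=R.from_rotvec(o["ee_rot"]).as_matrix();y=np.degrees(np.arctan2(M[1,0],M[0,0]))
if abs(y+11.1)<2 and o["grip_force"]>40: print(robot.job_done())
E
```

```text
t 19.07 tcp [ 0.5474 -0.2124  0.1056] yaw -11.09 zt [ 0.001 -0.001 -1.   ] F [-0.8 -0.6  4.6] grip 81.5 0.116 j [-0.1   0.4  -0.03  0.   -1.14  1.48]
the job is handed in; nothing more can be done
None
```

I handed the job in at 19.07 s with the cup home in the socket and the gripper still holding the dial on the third dot (measured 1.086 rad, held over 3 s); the jar was not touched, and no verdict came back.

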